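# Stroke the glazing beads home round an arched sash

### The arm

A 6-joint arm with a two-finger parallel gripper is mounted at the origin on the work surface. World frame = base frame: x ahead of the robot, y to its left, z up, the work surface at z = 0. Lengths are in m, angles in rad, forces in N, time in s.
With the tool pointing down it reaches from about 0.225 to 0.875 m from the base axis. Payload 3.4 kg.
Tool frame: the origin (TCP) lies at the very end of the fingers, on their centre line; the grasp point (between the pads) lies 19 mm behind it (grip_depth is the distance from the TCP to the grasp point, in m); x points along the fingers, z is the direction in which the jaws open and shut, and the axes are right-handed (so a half turn about x gives the same grasp; the last joint's range is limited). The gripper opens to 85 mm and grips with 20 to 120 N. Pads are 22 mm wide; open, the fingers measure 114 mm over their backs; the gripper's body (76 mm by 85 mm) begins 54 mm behind the grasp point. The pads swing forward as they close: fully open they stand 13 mm farther back than shut.
Start: joints at [1.005, 0.276, 1.505, -0, 1.361, -0.121], TCP at [0.247, 0.519, 0.231] pointing down, gripper open.
Joint ranges: [-2.89, 2.89], [-0.75, 2.08], [0.22, 2.7], [-1.18, 4.32], [0.11, 2.71], [-2.7, 2.7]. Speed limits (rad/s): [2.57, 2.57, 3.14, 3.14, 3.14, 3.14].

### API

Orientations are given as a unit quaternion [w, x, y, z].
In Python, from rig import get_state, get_image, sign_off, grip_depth gives the robot as it stands. The module is installed in compiled form; this text tells all that it offers.
- The arm moves only by the tool arm_command, never from a script. Its argument "series" is a list of rows, each an object with "dp": the shift along the tool's x, y, z scaled (see below), a list of three; "angular": the turn, a rotation vector about the tool's x, y, z scaled (see below), a list of three; "gripper": the finger opening in mm, from 0 to 85.4. A call has exactly 8 rows; each row shifts and turns the pose as measured when the row begins, along the tool's axes as they then stand; what a row does not reach is not made up. The controller multiplies each number of a shift by 0.12 m and each number of a turn by 90 degrees. A row lasts 1/8 s, in which the tool goes at most 62.5 mm and 10.7 degrees, less where a joint would pass 70% of its speed; a pose out of reach is approached as far as the arm can. A call with a number of a shift or a turn outside -1 to 1 is refused whole. A call with a gripper value outside its range is refused whole. The fingers move at their own pace and stop on an object; "grip_force" is the grip in N (left out, the last holds). Time passes only in rows, so rows that do not move let the fingers close, or fill a call up. It gives the time, the measured TCP pose, the force and the opening at its end, in the units of the state.
- get_state(): the state, without advancing time (a new reading comes with each control period).
- get_image(name): name is "side" or "top"; returns a dict with "image" (480x640x3 uint8, blue, green, red), "depth" (480x640 float32, m along the optical axis (not along the pixel's ray), 0 where there is no reading), "mtx" (3x3 intrinsics, pixels), "view" (4x4, takes a point from world to camera coordinates). Camera axes: x right, y up, looking along -z (the intrinsics and any distortion apply to the point x, -y, -z); pixel columns grow to the right and rows downward; lengths in m; the calibration is good to about 2 mm. A picture is of the moment at which its call begins.
- sign_off(): hands the job in, once; it reports no verdict.
The state is a dict: "clock": time; "qpos": joint angles; "qd": joint speeds; "effort": joint torques, N m; "position": TCP position; "ee_rot": TCP orientation; "contact_force": force on the tool from outside, world axes, zero at the start; "moment": the same for the moment, N m; "width": finger opening in m.
Only numpy, scipy, OpenCV 4.12 (cv2) and the standard library are available. Lean on these libraries where they do the work, as an engineer would, in place of code of your own. Each camera call takes 0.05 s, during which the arm holds its last target. There are 200 camera calls.

### The job

The six glazing beads round the arched sash are each pinned at one end and spring up at the other. With closed fingertips, stroke along the arch with light pressure, from the left foot (as seen from the robot) over the point to the right foot, so that each bead in turn lies fully home in its rebate. Do not press on the glass, do not prise or lift any bead, and leave the things on the sash and the bench alone.

Things in the scene. Friction and masses are not known exactly. Their poses are not given: they have to be found in the camera images.
- sash: arched pine window sash lying flat, fixed to the bench, about 480 x 320 x 40 mm (frame's top face 40 mm above the bench); straight bottom rail nearest the robot, point of the arch farthest. Origin on the bench on the sash's centre line, 90 mm short of where the line of the beads meets at the point; x towards the point, y to the left foot, z up.
- pane: the sash's 4 mm glass pane, fixed, its upper face 26 mm above the bench. Same origin and axes as the sash. Must not be pressed.
- bead1 (a joint): glazing bead 1 (left leg): pine strip 63 mm long, 14 wide, 17 tall along the frame's inner edge; 1 to 6 run from the left foot over the point to the right foot, 8 mm apart. Pinned at the end met first on that run; the other end springs up. Value: tilt in rad about the pinned end's bottom edge, 0 = fully home, at the start 0.1 to 0.15. Stays where left; 1 to 5 N presses it (0.05 N m).
- bead1_free (a point): middle of bead 1's top face, 10 mm short of its free (raised) end; x along the bead, away from its pinned end, which lies 53 mm back from this point; z out of the top face. When home the bead's top is 43 mm above the bench, 3 mm above the frame.
- bead2 (a joint): glazing bead 2 (left shoulder): pine strip 70 mm long, 14 wide, 17 tall along the frame's inner edge; 1 to 6 run from the left foot over the point to the right foot, 8 mm apart. Pinned at the end met first on that run; the other end springs up. Value: tilt in rad about the pinned end's bottom edge, 0 = fully home, at the start 0.09 to 0.14. Stays where left; 1 to 5 N presses it (0.05 N m).
- bead2_free (a point): middle of bead 2's top face, 10 mm short of its free (raised) end; x along the bead, away from its pinned end, which lies 60 mm back from this point; z out of the top face. When home the bead's top is 43 mm above the bench, 3 mm above the frame.
- bead3 (a joint): glazing bead 3 (left slope, up to the point): pine strip 111 mm long, 14 wide, 17 tall along the frame's inner edge; 1 to 6 run from the left foot over the point to the right foot, 8 mm apart. Pinned at the end met first on that run; the other end springs up. Value: tilt in rad about the pinned end's bottom edge, 0 = fully home, at the start 0.06 to 0.09. Stays where left; 1 to 5 N presses it (0.05 N m).
- bead3_free (a point): middle of bead 3's top face, 10 mm short of its free (raised) end; x along the bead, away from its pinned end, which lies 101 mm back from this point; z out of the top face. When home the bead's top is 43 mm above the bench, 3 mm above the frame.
- bead4 (a joint): glazing bead 4 (right slope, down from the point): pine strip 111 mm long, 14 wide, 17 tall along the frame's inner edge; 1 to 6 run from the left foot over the point to the right foot, 8 mm apart. Pinned at the end met first on that run; the other end springs up. Value: tilt in rad about the pinned end's bottom edge, 0 = fully home, at the start 0.06 to 0.09. Stays where left; 1 to 5 N presses it (0.05 N m).
- bead4_free (a point): middle of bead 4's top face, 10 mm short of its free (raised) end; x along the bead, away from its pinned end, which lies 101 mm back from this point; z out of the top face. When home the bead's top is 43 mm above the bench, 3 mm above the frame.
- bead5 (a joint): glazing bead 5 (right shoulder): pine strip 70 mm long, 14 wide, 17 tall along the frame's inner edge; 1 to 6 run from the left foot over the point to the right foot, 8 mm apart. Pinned at the end met first on that run; the other end springs up. Value: tilt in rad about the pinned end's bottom edge, 0 = fully home, at the start 0.09 to 0.14. Stays where left; 1 to 5 N presses it (0.05 N m).
- bead5_free (a point): middle of bead 5's top face, 10 mm short of its free (raised) end; x along the bead, away from its pinned end, which lies 60 mm back from this point; z out of the top face. When home the bead's top is 43 mm above the bench, 3 mm above the frame.
- bead6 (a joint): glazing bead 6 (right leg): pine strip 63 mm long, 14 wide, 17 tall along the frame's inner edge; 1 to 6 run from the left foot over the point to the right foot, 8 mm apart. Pinned at the end met first on that run; the other end springs up. Value: tilt in rad about the pinned end's bottom edge, 0 = fully home, at the start 0.1 to 0.15. Stays where left; 1 to 5 N presses it (0.05 N m).
- bead6_free (a point): middle of bead 6's top face, 10 mm short of its free (raised) end; x along the bead, away from its pinned end, which lies 53 mm back from this point; z out of the top face. When home the bead's top is 43 mm above the bench, 3 mm above the frame.
- pin_tin: closed round steel tin, 56 mm across, 42 tall, standing on the pane; loose. Origin at its underside. Leave alone.
- sanding_block: cork sanding block 50 x 70 x 28 mm, lying on the pane; loose. Origin at its underside. Leave alone.
- tack_hammer: hammer lying on the bench to the right; loose. Origin at its underside. Leave alone.
- glue_bottle: glue bottle 60 mm across, 170 tall, on the bench to the left; loose. Origin at its underside. Leave alone.
- tape_measure: tape measure 70 x 40 x 62 mm on the bench to the left; loose. Origin at its underside. Leave alone.
- screw_box: box of screws 100 x 80 x 50 mm on the bench to the right; loose. Origin at its underside. Leave alone.
- bead_offcut: loose bead offcut 150 x 14 x 17 mm lying along the sash's bottom rail; not part of the job; loose. Origin at its underside. Leave alone.

How it is judged:
On the way, in this order (a step that is already met when the one before it is completed fails the run):
1. bead 1 (left leg) is pressed home (value of joint bead1 below 0.04 rad), for 0.02 s.
2. bead 2 (left shoulder) is pressed home (value of joint bead2 below 0.036 rad), for 0.02 s.
3. bead 3 (left slope, up to the point) is pressed home (value of joint bead3 below 0.023 rad), for 0.02 s.
4. bead 4 (right slope, down from the point) is pressed home (value of joint bead4 below 0.023 rad), for 0.02 s.
5. bead 5 (right shoulder) is pressed home (value of joint bead5 below 0.036 rad), for 0.02 s.
6. bead 6 (right leg) is pressed home (value of joint bead6 below 0.04 rad), for 0.02 s.
At the end, for the whole second after the job is handed in: all six beads are home: each free end within 2.5 mm of fully down (tilt under 0.040, 0.036, 0.023, 0.023, 0.036, 0.040 rad for beads 1 to 6), pressed in that order, and no bystander has moved 25 mm (value of joint each of bead1, bead6 below 0.04 rad and value of joint each of bead2, bead5 below 0.036 rad and value of joint each of bead3, bead4 below 0.023 rad and distance of each of pin_tin, sanding_block, tack_hammer, glue_bottle, tape_measure, screw_box, bead_offcut from where it was at the start of the episode below 0.025 m); the robot touches nothing.
It fails at once if the fingers press on the glass (over 3 N) (contact force between the fingers and pane above 3 N).
It fails at once if the fingers press harder than 30 N on the sash or its beads (contact force between the fingers and sash above 30 N).
It fails at once if a bead is prised or lifted up (over 0.19 rad, the long ones 0.13) (value of joint any of bead1, bead2, bead5, bead6 above 0.19 rad or value of joint any of bead3, bead4 above 0.13 rad).
It fails at once if a thing on the sash or the bench is moved by 25 mm (distance of any of pin_tin, sanding_block, tack_hammer, glue_bottle, tape_measure, screw_box, bead_offcut from where it was at the start of the episode above 0.025 m).
It also fails if it takes over 64 s, if anything falls off the work surface, if the arm or the gripper's body presses on something with over 40 N, if the wrist force passes 120 N, or if a joint passes its speed limit or range.

## Working session

There is one attempt and no reset: what is moved stays moved. The work goes in short steps, Python scripts to look and compute and a tool call to move; the robot and the scene stay as the last step left them, time stands still between calls to the robot, and variables do not carry over. Pictures are saved under pics/ and viewed, about 8 in all and at most 12, crops included, and the job is handed in when it is done.

Besides the shell and the picture viewer there is one more tool, called by a JSON object that holds its "api" and its "payload", one argument or row to a line. arm_command: Moves the arm, as the interface text tells. Its arguments: {"type":"object","properties":{"series":{"type":"array","items":{"type":"object","properties":{"dp":{"type":"array","items":{"type":"number"}},"angular":{"type":"array","items":{"type":"number"}},"gripper":{"type":"number"}}}},"grip_force":{"type":"number"}},"required":["series"]}

```bash
mkdir -p pics
python3 - <<'E'
from rig import *
import cv2,numpy as np
s=get_state()
for k in s: print(k,np.round(s[k],3))
for n in("top","side"):
    d=get_image(n);cv2.imwrite(f"pics/{n}0.png",d["image"]);np.savez(f"{n}0.npz",**d);print(n,d["mtx"].round(1).tolist(),d["view"].round(3).tolist(), d.keys())
E
```

```text
clock 0.0
qpos [ 1.005  0.277  1.506 -0.     1.361 -0.121]
qd [ 0.     0.    -0.     0.001  0.001 -0.   ]
effort [ 0.0000e+00 -4.1677e+01 -2.4580e+01 -0.0000e+00  1.1000e-02 -0.0000e+00]
position [0.247 0.519 0.23 ]
ee_rot [ 0.597 -0.378  0.599  0.377]
contact_force [-0.339 -0.1    0.019]
moment [-0.012  0.01  -0.024]
width 0.085
top [[524.8, 0.0, 316.2], [0.0, 524.8, 245.2], [0.0, 0.0, 1.0]] [[-0.005, -1.0, -0.019, 0.003], [0.996, -0.007, 0.092, -0.547], [-0.093, -0.018, 0.996, -1.298], [0.0, 0.0, 0.0, 1.0]] dict_keys(['image', 'depth', 'mtx', 'view'])
side [[472.7, 0.0, 322.3], [0.0, 472.7, 244.7], [0.0, 0.0, 1.0]] [[0.704, -0.71, -0.01, -0.398], [0.463, 0.448, 0.765, -0.303], [-0.538, -0.543, 0.644, -0.832], [0.0, 0.0, 0.0, 1.0]] dict_keys(['image', 'depth', 'mtx', 'view'])
```

View pics/top0.png

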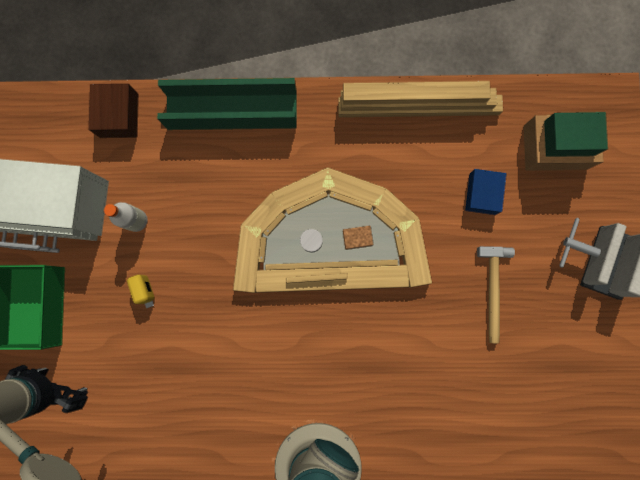

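View pics/side0.png

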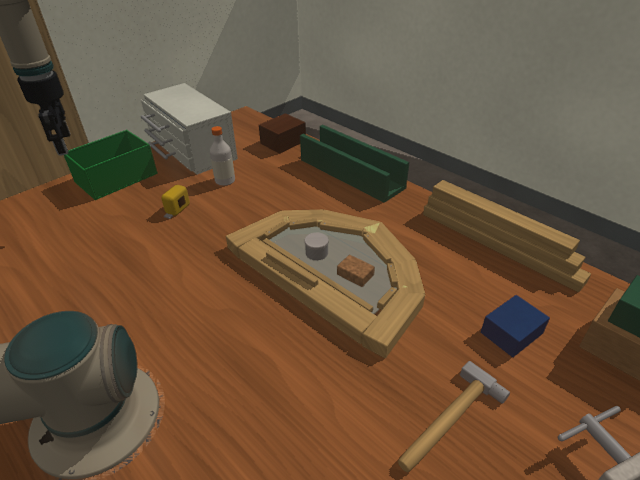

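Run:
```python
import cv2,numpy as np
d=np.load("top0.npz");im=d["image"]
c=cv2.resize(im[165:300,225:440],None,fx=3.7,fy=3.7,interpolation=cv2.INTER_CUBIC)
# height map
V=d["view"];K=d["mtx"];D=d["depth"]
v,u=np.mgrid[:480,:640];P=np.stack([(u-K[0,2])/K[0,0]*D,-(v-K[1,2])/K[1,1]*D,-D],-1)
W=(P-V[:3,3])@V[:3,:3];np.save("W.npy",W)
h=(np.clip(W[165:300,225:440,2],0.02,0.06)-.02)/.04*255
h=cv2.applyColorMap(cv2.resize(h.astype(np.uint8),None,fx=3.7,fy=3.7,interpolation=0),cv2.COLORMAP_JET)
cv2.imwrite("pics/c.png",c);cv2.imwrite("pics/h.png",h)
```

```text
(no output)
```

View pics/c.png

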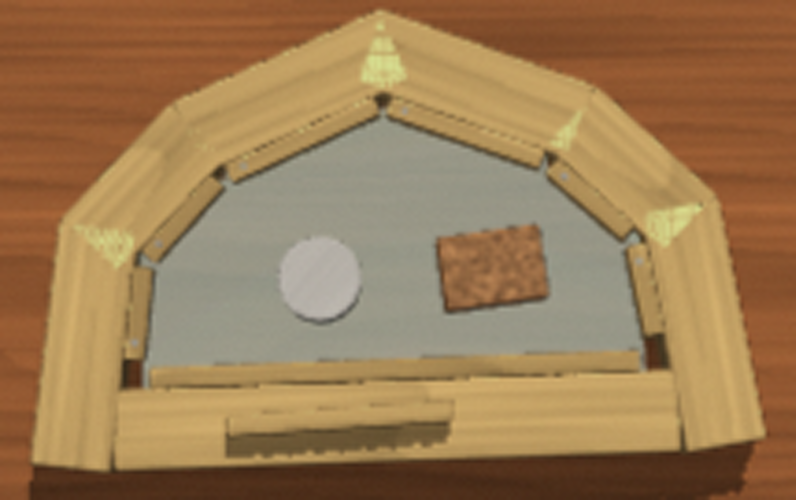

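View pics/h.png

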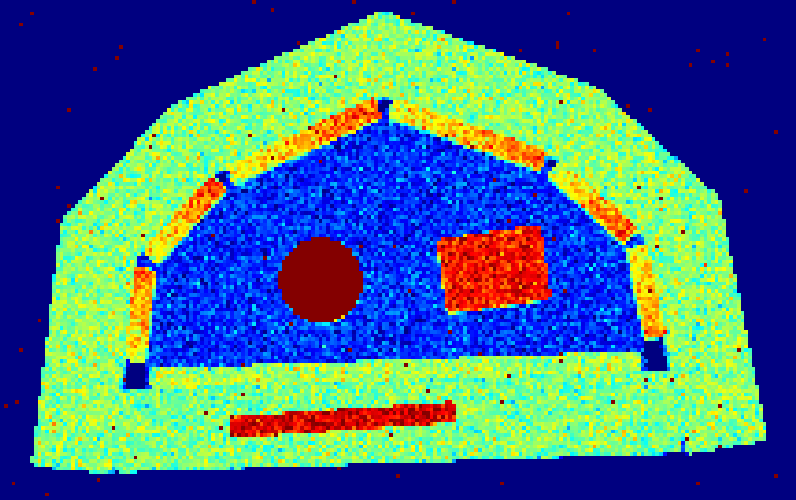

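```bash
cat > h.py <<'E'
import numpy as np,cv2
from rig import *
from scipy.spatial.transform import Rotation as R
def rays(d,uv,z):
    "pixels -> points on plane z"
    V,K=d["view"],d["mtx"];uv=np.atleast_2d(uv)
    r=np.c_[(uv[:,0]-K[0,2])/K[0,0],-(uv[:,1]-K[1,2])/K[1,1],-np.ones(len(uv))]@V[:3,:3]
    o=-V[:3,:3].T@V[:3,3];return o+r*((z-o[2])/r[:,2])[:,None]
def rot(s): return R.from_quat(np.roll(s["ee_rot"],-1))
E
python3 - <<'E'
from h import *
d=dict(np.load("top0.npz"));W=np.load("W.npy")
s=get_state();print(rot(s).as_matrix().round(3))
c=np.array([(137,360),(145,268),(152,258),(218,183),(233,172),(380,108),(391,110),(545,160),(556,172),(631,236),(637,250),(654,335)])/3.7+[225,165]-.4
L=[63,70,111,111,70,63]
for i in range(6):
    a=rays(d,c[2*i],.043)[0,:2];b=rays(d,c[2*i+1],.05)[0,:2];t=(b-a)/np.linalg.norm(b-a);n=np.array([-t[1],t[0]])
    # refine: width profile vs height in the raised half gives centre line
    q=W[...,:2]-(a+b)/2;al=q@t;ac=q@n;l=np.linalg.norm(b-a)
    m=(abs(al)<l/2-4e-3)&(abs(ac)<.012)&(W[...,2]>.034)
    inn=ac[m&(ac<0)]  # inner side
    m2=(abs(al)<l/2-4e-3)&(al>0)&(abs(ac)<.015)&(W[...,2]>.0455)&(W[...,2]<.06)
    # robust line of the pane edge: per bin min across
    e=[]
    for k in np.linspace(-l/2+8e-3,l/2-8e-3,7):
        mm=(abs(al-k)<5e-3)&(abs(ac)<.02); lo=ac[mm&(W[...,2]<.033)]; 
        if len(lo): e.append((k,lo.max()))
    e=np.array(e)
    print(i+1,a.round(4),b.round(4),"L",round(l*1e3),L[i],"dir",np.degrees(np.arctan2(t[1],t[0])).round(1),"pane edge",(e[:,1]*1e3).round(1),"raised centre",round(np.median(ac[m2])*1e3,1),"z ends",[round(np.median(W[...,2][(abs(al-x*(l/2-.01))<6e-3)&(abs(ac)<5e-3)]),4) for x in(-1,1)])
for n,(u,v) in dict(tin=(320,268),block=(493,265)).items(): print(n,rays(d,np.array([u,v])/3.7+[225,165],.068))
E
```

```text
[[-0.001 -0.903  0.43 ]
 [-0.001  0.43   0.903]
 [-1.     0.    -0.002]]
1 [0.505  0.1348] [0.5663 0.1288] L 62 63 dir -5.6 pane edge [-4.8 -4.8 -5.3 -5.7 -4.9 -4.9 -6. ] raised centre 1.0 z ends [np.float64(0.0447), np.float64(0.0496)]
2 [0.5739 0.1249] [0.6235 0.0798] L 67 70 dir -42.3 pane edge [-4.9 -4.8 -4.6 -4.1 -3.5 -5.2 -5.4] raised centre 0.6 z ends [np.float64(0.045), np.float64(0.0512)]
3 [0.6321 0.0702] [ 0.6737 -0.0296] L 108 111 dir -67.3 pane edge [-6.7 12.6 -5.3 -4.7 -4.1 -3.8 -3.3] raised centre 0.8 z ends [np.float64(0.0455), np.float64(0.05)]
4 [ 0.6737 -0.0371] [ 0.6374 -0.1402] L 109 111 dir -109.4 pane edge [-4.5 -4.4 -4.2 -4.9 -3.8 -5.5 -5.3] raised centre 0.3 z ends [np.float64(0.0443), np.float64(0.0511)]
5 [ 0.6303 -0.1481] [ 0.5855 -0.1968] L 66 70 dir -132.6 pane edge [-5.7 -5.3 -5.1 16.6 -5.1 19.  -5.5] raised centre -0.0 z ends [np.float64(0.0456), np.float64(0.0521)]
6 [ 0.5769 -0.2016] [ 0.519  -0.2108] L 59 63 dir -170.9 pane edge [-6.1 -6.5 -6.5 -6.2 -5.9 -5.4 -5.4] raised centre 0.7 z ends [np.float64(0.0455), np.float64(0.0486)]
tin [[0.56254265 0.00987227 0.068     ]]
block [[ 0.5637078  -0.10424618  0.068     ]]
```

{"api": "arm_command", "payload": {
  "series": [
    {"dp":[0,0,0],"angular":[-0.095,0,0],"gripper":0},
    {"dp":[0,0,0],"angular":[-0.095,0,0],"gripper":0},
    {"dp":[0,0,0],"angular":[-0.094,0,0],"gripper":0},
    {"dp":[0,-0.25,-0.375],"angular":[0,0,0],"gripper":0},
    {"dp":[0,-0.25,-0.375],"angular":[0,0,0],"gripper":0},
    {"dp":[0,-0.25,-0.375],"angular":[0,0,0],"gripper":0},
    {"dp":[0,-0.25,-0.375],"angular":[0,0,0],"gripper":0},
    {"dp":[0,-0.25,-0.375],"angular":[0,0,0],"gripper":0}
  ],
  "grip_force": 20
}}

```text
clock: 1.1
position: [0.4023, 0.2923, 0.2267]
ee_rot: [-0.491, 0.506, -0.496, -0.506]
contact_force: [0.9, -0.2, -0.4]
width: 0.0003
```

{"api": "arm_command", "payload": {
  "series": [
    {"dp":[0.218,-0.167,-0.22],"angular":[0,0,0],"gripper":0},
    {"dp":[0.218,-0.167,-0.22],"angular":[0,0,0],"gripper":0},
    {"dp":[0.218,-0.167,-0.22],"angular":[0,0,0],"gripper":0},
    {"dp":[0.218,-0.167,-0.22],"angular":[0,0,0],"gripper":0},
    {"dp":[0.218,-0.167,-0.22],"angular":[0,0,0],"gripper":0},
    {"dp":[0.218,-0.167,-0.22],"angular":[0,0,0],"gripper":0},
    {"dp":[0,0,0],"angular":[0,0,0],"gripper":0},
    {"dp":[0,0,0],"angular":[0,0,0],"gripper":0}
  ]
}}

```text
clock: 2.1
position: [0.53, 0.1275, 0.0643]
ee_rot: [0.493, -0.504, 0.498, 0.505]
contact_force: [-0.4, 0.7, -0.3]
width: -0.0001
```

```bash
cat >> h.py <<'E'
def to(*pts):
    "tool-unit shifts between successive world points, from the present pose"
    s=get_state();r=rot(s);p=np.array(s["position"])
    want=R.from_matrix(np.array([[0,-1,0],[0,0,1],[-1,0,0]],float))
    print("pos",(p*1e3).round(1),"F",np.round(s["contact_force"],1),"t",s["clock"],"turn",((r.inv()*want).as_rotvec()/(np.pi/2)).round(4))
    for q in pts:
        q=np.array(q);print(q,(r.inv().apply(q-p)/.12).round(4));p=q
E
python3 - <<'E'
from h import *
to((.522,.134,.05),(.522,.134,.0437),(.566,.1298,.0437))
d=get_image("side");cv2.imwrite("pics/s1.png",cv2.resize(d["image"][180:360,200:440],None,fx=3,fy=3,interpolation=cv2.INTER_CUBIC))
E
```

```text
pos [530.  127.5  64.3] F [-0.4  0.7 -0.3] t 2.1 turn [ 0.0117 -0.0026 -0.0041]
[0.522 0.134 0.05 ] [0.1195 0.0649 0.0561]
[0.522  0.134  0.0437] [ 0.0525 -0.0003  0.0002]
[0.566  0.1298 0.0437] [-0.0022 -0.366  -0.0417]
```

View pics/s1.png

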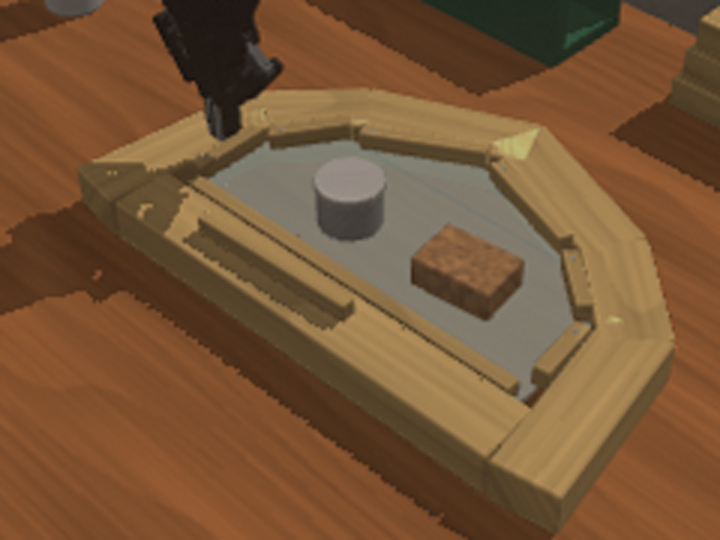

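{"api": "arm_command", "payload": {
  "series": [
    {"dp":[0.04,0.022,0.018],"angular":[0.0117,-0.0026,-0.0041],"gripper":0},
    {"dp":[0.04,0.022,0.018],"angular":[0,0,0],"gripper":0},
    {"dp":[0.03,0.02,0.018],"angular":[0,0,0],"gripper":0},
    {"dp":[0.02,0,0],"angular":[0,0,0],"gripper":0},
    {"dp":[0,0,0],"angular":[0,0,0],"gripper":0},
    {"dp":[0,0,0],"angular":[0,0,0],"gripper":0},
    {"dp":[0,0,0],"angular":[0,0,0],"gripper":0},
    {"dp":[0,0,0],"angular":[0,0,0],"gripper":0}
  ]
}}

```text
clock: 3.15
position: [0.5213, 0.1369, 0.0501]
ee_rot: [-0.501, 0.501, -0.498, -0.5]
contact_force: [-0.1, -0.2, -0.5]
width: 0.0001
```

```bash
python3 -c "
from h import *
to((.522,.134,.0437),(.566,.1298,.0437))"
```

```text
pos [521.3 136.9  50.1] F [-0.1 -0.2 -0.5] t 3.15 turn [0.0017 0.0006 0.0027]
[0.522  0.134  0.0437] [ 0.0532 -0.0056 -0.0241]
[0.566  0.1298 0.0437] [ 0.0015 -0.3666 -0.036 ]
```

{"api": "arm_command", "payload": {
  "series": [
    {"dp":[0.025,0,-0.012],"angular":[0,0,0],"gripper":0},
    {"dp":[0.025,0,-0.012],"angular":[0,0,0],"gripper":0},
    {"dp":[0,-0.06,-0.006],"angular":[0,0,0],"gripper":0},
    {"dp":[0,-0.06,-0.006],"angular":[0,0,0],"gripper":0},
    {"dp":[0,-0.06,-0.006],"angular":[0,0,0],"gripper":0},
    {"dp":[0,-0.06,-0.006],"angular":[0,0,0],"gripper":0},
    {"dp":[0,-0.06,-0.006],"angular":[0,0,0],"gripper":0},
    {"dp":[0,0,0],"angular":[0,0,0],"gripper":0}
  ]
}}

```text
clock: 4.15
position: [0.561, 0.1299, 0.0439]
ee_rot: [-0.501, 0.502, -0.498, -0.499]
contact_force: [0.9, -0.2, 0.5]
width: -0.0002
```

```bash
python3 -c "
from h import *
to((.57,.129,.0437),(.58,.12,.0437),(.62,.0835,.0437))"
```

```text
pos [561.  129.9  43.9] F [ 0.9 -0.2  0.5] t 4.15 turn [0.0013 0.0008 0.0034]
[0.57   0.129  0.0437] [ 0.0025 -0.0752 -0.0075]
[0.58   0.12   0.0437] [ 0.0004 -0.0832 -0.0752]
[0.62   0.0835 0.0437] [ 0.0014 -0.3327 -0.3049]
```

{"api": "arm_command", "payload": {
  "series": [
    {"dp":[0.003,-0.04,-0.004],"angular":[0,0,0],"gripper":0},
    {"dp":[0,0,0],"angular":[0,0,0],"gripper":0},
    {"dp":[-0.15,0,0],"angular":[0,0,0],"gripper":0},
    {"dp":[-0.15,0,0.3],"angular":[0,0,0],"gripper":0},
    {"dp":[-0.15,0,0.3],"angular":[0,0,0],"gripper":0},
    {"dp":[0,0,0.3],"angular":[0,0,0],"gripper":0},
    {"dp":[0,0,0],"angular":[0,0,0],"gripper":0},
    {"dp":[0,0,0],"angular":[0,0,0],"gripper":0}
  ]
}}

```text
clock: 5.15
position: [0.5642, 0.2393, 0.0986]
ee_rot: [-0.501, 0.501, -0.499, -0.5]
contact_force: [0.4, 0.3, -0.2]
width: 0.0001
```

```bash
cat >> h.py <<'E'
B=np.array([(.505,.1348,.5663,.1288),(.5739,.1249,.6235,.0798),(.6321,.0702,.6737,-.0296),(.6737,-.0371,.6374,-.1402),(.6303,-.1481,.5855,-.1968),(.5769,-.2016,.519,-.2108)])
def heights(n=4,name="top"):
    "median top height at four places along each bead, mm; and fitted tilt"
    Ws=[]
    for _ in range(n):
        d=get_image(name);V,K,D=d["view"],d["mtx"],d["depth"]
        v,u=np.mgrid[:480,:640];P=np.stack([(u-K[0,2])/K[0,0]*D,-(v-K[1,2])/K[1,1]*D,-D],-1)
        Ws.append((P-V[:3,3])@V[:3,:3])
    W=np.concatenate([w.reshape(-1,3) for w in Ws])
    for i,b in enumerate(B):
        a,e=b[:2],b[2:];l=np.linalg.norm(e-a);t=(e-a)/l;q=W[:,:2]-a;al=q@t;ac=q@[-t[1],t[0]]
        m=(al>.004)&(al<l-.004)&(abs(ac)<.004)&(W[:,2]>.035)&(W[:,2]<.07)
        k=np.polyfit(al[m],W[m,2],1) if m.sum()>9 else [np.nan]*2
        print(i+1,m.sum(),"tilt",np.round(k[0],3),"z0,z1",np.round(1e3*np.polyval(k,[0,l]),1))
E
python3 -c "
from h import *
heights();to((.545,.13,.07))"
```

```text
1 276 tilt 0.008 z0,z1 [43.2 43.7]
2 316 tilt 0.148 z0,z1 [43.2 53.1]
3 500 tilt 0.086 z0,z1 [43.8 53.1]
4 509 tilt 0.066 z0,z1 [43.7 50.8]
5 305 tilt 0.151 z0,z1 [43.8 53.8]
6 263 tilt 0.104 z0,z1 [44.1 50.2]
pos [564.4 238.7  98.5] F [0.8 0.  0.2] t 5.35 turn [-0.0004  0.0006  0.0018]
[0.545 0.13  0.07 ] [ 0.2366  0.1618 -0.906 ]
```

{"api": "arm_command", "payload": {
  "series": [
    {"dp":[0.04,-0.035,-0.24],"angular":[0,0,0],"gripper":0},
    {"dp":[0.08,-0.035,-0.24],"angular":[0,0,0],"gripper":0},
    {"dp":[0.08,-0.035,-0.24],"angular":[0,0,0],"gripper":0},
    {"dp":[0.08,-0.035,-0.15],"angular":[0,0,0],"gripper":0},
    {"dp":[0.06,-0.018,-0.08],"angular":[0,0,0],"gripper":0},
    {"dp":[0.03,0,0],"angular":[0,0,0],"gripper":0},
    {"dp":[0,0,0],"angular":[0,0,0],"gripper":0},
    {"dp":[0,0,0],"angular":[0,0,0],"gripper":0}
  ]
}}

```text
clock: 6.35
position: [0.5845, 0.1199, 0.0524]
ee_rot: [0.502, -0.499, 0.5, 0.499]
contact_force: [0.5, 0.2, 0.3]
width: 0.0001
```

```bash
python3 -c "
from h import *
to((.583,.1165,.0435),(.6195,.0835,.0435))"
```

```text
pos [584.5 119.9  52.4] F [0.5 0.2 0.3] t 6.35 turn [-0.0025  0.0015  0.0022]
[0.583  0.1165 0.0435] [ 0.0743  0.0122 -0.0286]
[0.6195 0.0835 0.0435] [ 0.0004 -0.3052 -0.2738]
```

{"api": "arm_command", "payload": {
  "series": [
    {"dp":[0.038,0.006,-0.015],"angular":[0,0,0],"gripper":0},
    {"dp":[0.038,0.006,-0.015],"angular":[0,0,0],"gripper":0},
    {"dp":[0,-0.061,-0.055],"angular":[0,0,0],"gripper":0},
    {"dp":[0,-0.061,-0.055],"angular":[0,0,0],"gripper":0},
    {"dp":[0,-0.061,-0.055],"angular":[0,0,0],"gripper":0},
    {"dp":[0,-0.061,-0.055],"angular":[0,0,0],"gripper":0},
    {"dp":[0,-0.061,-0.055],"angular":[0,0,0],"gripper":0},
    {"dp":[0,0,0],"angular":[0,0,0],"gripper":0}
  ]
}}

```text
clock: 7.35
position: [0.6235, 0.0814, 0.0437]
ee_rot: [0.503, -0.5, 0.498, 0.498]
contact_force: [0.6, 0.8, -0.5]
width: 0.0002
```

```bash
python3 -c "
from h import *
to((.6195,.0835,.0435))"
```

```text
pos [623.5  81.4  43.7] F [ 0.6  0.8 -0.5] t 7.35 turn [-0.0017  0.0017  0.0041]
[0.6195 0.0835 0.0435] [0.0018 0.0332 0.0177]
```

{"api": "arm_command", "payload": {
  "series": [
    {"dp":[0,-0.04,-0.072],"angular":[0,0,0],"gripper":0},
    {"dp":[0,-0.04,-0.072],"angular":[0,0,0],"gripper":0},
    {"dp":[0,-0.04,-0.072],"angular":[0,0,0],"gripper":0},
    {"dp":[0,-0.026,-0.063],"angular":[0,0,0],"gripper":0},
    {"dp":[0,-0.026,-0.063],"angular":[0,0,0],"gripper":0},
    {"dp":[0,-0.026,-0.063],"angular":[0,0,0],"gripper":0},
    {"dp":[0,-0.026,-0.063],"angular":[0,0,0],"gripper":0},
    {"dp":[0,-0.01,-0.02],"angular":[0,0,0],"gripper":0}
  ]
}}

```text
clock: 8.35
position: [0.6527, 0.0188, 0.0437]
ee_rot: [0.503, -0.5, 0.499, 0.499]
contact_force: [-0.5, -0.2, 0.4]
width: -0.0004
```

```bash
python3 -c "
from h import *
to((.6705,-.0215,.0435),(.674,-.03,.0435))"
```

```text
pos [652.7  18.8  43.7] F [-0.5 -0.2  0.4] t 8.35 turn [-0.0017  0.0018  0.0035]
[ 0.6705 -0.0215  0.0435] [ 0.0013 -0.1496 -0.3353]
[ 0.674  -0.03    0.0435] [-0.     -0.0294 -0.0708]
```

{"api": "arm_command", "payload": {
  "series": [
    {"dp":[0.001,-0.03,-0.068],"angular":[0,0,0],"gripper":0},
    {"dp":[0,-0.03,-0.068],"angular":[0,0,0],"gripper":0},
    {"dp":[0,-0.03,-0.068],"angular":[0,0,0],"gripper":0},
    {"dp":[0,-0.03,-0.068],"angular":[0,0,0],"gripper":0},
    {"dp":[0,-0.03,-0.065],"angular":[0,0,0],"gripper":0},
    {"dp":[0,0,0],"angular":[0,0,0],"gripper":0},
    {"dp":[-0.2,0,0],"angular":[0,0,0],"gripper":0},
    {"dp":[-0.3,-0.3,0],"angular":[0,0,0],"gripper":0}
  ]
}}

```text
clock: 9.35
position: [0.7025, -0.0248, 0.1003]
ee_rot: [0.5, -0.496, 0.502, 0.502]
contact_force: [1.5, 0.4, 0.3]
width: 0.0005
```

{"api": "arm_command", "payload": {
  "series": [
    {"dp":[0,-0.4,0],"angular":[0,0,0],"gripper":0},
    {"dp":[0,-0.4,0],"angular":[0,0,0],"gripper":0},
    {"dp":[0,0,0],"angular":[0,0,0],"gripper":0},
    {"dp":[0,0,0],"angular":[0,0,0],"gripper":0},
    {"dp":[0,0,0],"angular":[0,0,0],"gripper":0},
    {"dp":[0,0,0],"angular":[0,0,0],"gripper":0},
    {"dp":[0,0,0],"angular":[0,0,0],"gripper":0},
    {"dp":[0,0,0],"angular":[0,0,0],"gripper":0}
  ]
}}

```text
clock: 10.35
position: [0.8002, -0.0242, 0.1041]
ee_rot: [0.501, -0.498, 0.5, 0.501]
contact_force: [-0.4, -0.4, 0.9]
width: -0.0
```

```bash
python3 -c "
from h import *
heights(4);to((.669,-.053,.056),(.669,-.053,.0435),(.641,-.13,.0435))"
```

```text
1 275 tilt 0.025 z0,z1 [43.1 44.6]
2 102 tilt 0.038 z0,z1 [43.4 46. ]
3 0 tilt nan z0,z1 [nan nan]
4 348 tilt 0.063 z0,z1 [43.9 50.8]
5 300 tilt 0.14 z0,z1 [44.2 53.5]
6 260 tilt 0.103 z0,z1 [44. 50.]
pos [800.4 -24.2 103.8] F [-0.4 -0.  -0.5] t 10.55 turn [-0.0015  0.0026 -0.0021]
[ 0.669 -0.053  0.056] [ 0.4014  1.0935 -0.2441]
[ 0.669  -0.053   0.0435] [ 0.1042 -0.0003 -0.0004]
[ 0.641  -0.13    0.0435] [-0.0018  0.2318 -0.6422]
```

```bash
python3 -c "
from h import *
heights(4,'side')
d=get_image('side');cv2.imwrite('pics/s2.png',cv2.resize(d['image'][180:360,200:440],None,fx=3,fy=3,interpolation=cv2.INTER_CUBIC))"
```

```text
1 247 tilt 0.025 z0,z1 [41.7 43.2]
2 326 tilt 0.009 z0,z1 [41.5 42.1]
3 497 tilt -0.012 z0,z1 [42.7 41.4]
4 454 tilt 0.078 z0,z1 [42.1 50.7]
5 242 tilt 0.12 z0,z1 [45.  52.9]
6 246 tilt 0.108 z0,z1 [44.2 50.5]
```

View pics/s2.png

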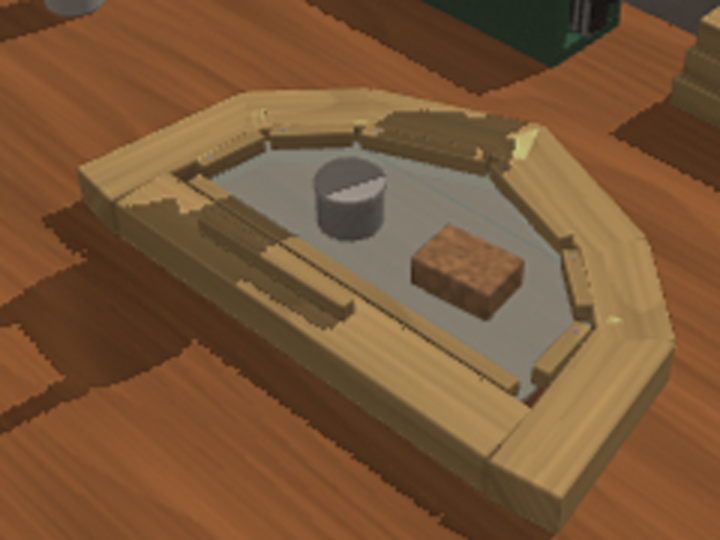

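{"api": "arm_command", "payload": {
  "series": [
    {"dp":[0,0.25,-0.055],"angular":[0,0,0],"gripper":0},
    {"dp":[0,0.3,-0.06],"angular":[0,0,0],"gripper":0},
    {"dp":[0.05,0.3,-0.06],"angular":[0,0,0],"gripper":0},
    {"dp":[0.12,0.15,-0.04],"angular":[0,0,0],"gripper":0},
    {"dp":[0.12,0.04,-0.02],"angular":[0,0,0],"gripper":0},
    {"dp":[0.08,0,0],"angular":[0,0,0],"gripper":0},
    {"dp":[0,0,0],"angular":[0,0,0],"gripper":0},
    {"dp":[0,0,0],"angular":[0,0,0],"gripper":0}
  ]
}}

```text
clock: 11.8
position: [0.6759, -0.0524, 0.0575]
ee_rot: [0.502, -0.499, 0.499, 0.5]
contact_force: [1.2, -0.3, 0.3]
width: -0.0002
```

```bash
python3 -c "
from h import *
to((.669,-.053,.0435),(.641,-.131,.0435))"
```

```text
pos [675.9 -52.4  57.5] F [ 1.2 -0.3  0.3] t 11.8 turn [-0.001   0.0023  0.001 ]
[ 0.669  -0.053   0.0435] [ 0.1169  0.0574 -0.0053]
[ 0.641  -0.131   0.0435] [-0.0027  0.2324 -0.6503]
```

{"api": "arm_command", "payload": {
  "series": [
    {"dp":[0.039,0.02,-0.002],"angular":[0,0,0],"gripper":0},
    {"dp":[0.039,0.02,-0.002],"angular":[0,0,0],"gripper":0},
    {"dp":[0.038,0.018,0],"angular":[0,0,0],"gripper":0},
    {"dp":[0,0,0],"angular":[0,0,0],"gripper":0},
    {"dp":[0,0.023,-0.065],"angular":[0,0,0],"gripper":0},
    {"dp":[0,0.023,-0.065],"angular":[0,0,0],"gripper":0},
    {"dp":[0,0.023,-0.065],"angular":[0,0,0],"gripper":0},
    {"dp":[0,0.023,-0.065],"angular":[0,0,0],"gripper":0}
  ]
}}

```text
clock: 12.8
position: [0.6584, -0.0858, 0.0436]
ee_rot: [0.502, -0.5, 0.498, 0.5]
contact_force: [1.3, -1.0, 0.5]
width: -0.0
```

```bash
python3 -c "
from h import *
to((.641,-.131,.0435))"
```

```text
pos [658.4 -85.8  43.6] F [ 1.3 -1.   0.5] t 12.8 turn [-0.0004  0.0019  0.0028]
[ 0.641  -0.131   0.0435] [-0.0008  0.1449 -0.3764]
```

{"api": "arm_command", "payload": {
  "series": [
    {"dp":[0,0.024,-0.063],"angular":[0,0,0],"gripper":0},
    {"dp":[0,0.024,-0.063],"angular":[0,0,0],"gripper":0},
    {"dp":[0,0.024,-0.063],"angular":[0,0,0],"gripper":0},
    {"dp":[0,0.024,-0.063],"angular":[0,0,0],"gripper":0},
    {"dp":[0,0.024,-0.063],"angular":[0,0,0],"gripper":0},
    {"dp":[0,0.024,-0.063],"angular":[0,0,0],"gripper":0},
    {"dp":[0,0,0],"angular":[0,0,0],"gripper":0},
    {"dp":[0,0,0],"angular":[0,0,0],"gripper":0}
  ]
}}

```text
clock: 13.8
position: [0.6395, -0.1356, 0.0435]
ee_rot: [0.502, -0.5, 0.499, 0.499]
contact_force: [0.4, 0.5, 0.2]
width: 0.0001
```

```bash
python3 -c "
from h import *
heights(2,'side')
to((.62,-.16,.0435),(.589,-.193,.0435))"
```

```text
1 122 tilt 0.028 z0,z1 [41.5 43.2]
2 152 tilt 0.002 z0,z1 [41.8 41.9]
3 241 tilt -0.012 z0,z1 [42.9 41.6]
4 170 tilt 0.014 z0,z1 [42.6 44.1]
5 123 tilt 0.102 z0,z1 [45.5 52.2]
6 123 tilt 0.096 z0,z1 [44.4 50. ]
pos [ 639.5 -135.5   43.5] F [-0.3  0.7  0.7] t 13.9 turn [-0.0011  0.0018  0.0028]
[ 0.62   -0.16    0.0435] [-0.0015  0.1623 -0.2046]
[ 0.589  -0.193   0.0435] [-0.0019  0.2579 -0.2754]
```

{"api": "arm_command", "payload": {
  "series": [
    {"dp":[0,0.04,-0.05],"angular":[0,0,0],"gripper":0},
    {"dp":[0,0.04,-0.05],"angular":[0,0,0],"gripper":0},
    {"dp":[0,0.04,-0.05],"angular":[0,0,0],"gripper":0},
    {"dp":[0,0.04,-0.045],"angular":[0,0,0],"gripper":0},
    {"dp":[0,0.053,-0.057],"angular":[0,0,0],"gripper":0},
    {"dp":[0,0.053,-0.057],"angular":[0,0,0],"gripper":0},
    {"dp":[0,0.053,-0.057],"angular":[0,0,0],"gripper":0},
    {"dp":[0,0.04,-0.043],"angular":[0,0,0],"gripper":0}
  ]
}}

```text
clock: 14.9
position: [0.5938, -0.1872, 0.0434]
ee_rot: [0.502, -0.5, 0.498, 0.499]
contact_force: [0.6, -0.1, 0.6]
width: -0.0003
```

```bash
python3 -c "
from h import *
to((.589,-.194,.0435),(.567,-.204,.0435),(.522,-.211,.0435))"
```

```text
pos [ 593.8 -187.2   43.4] F [ 0.6 -0.1  0.6] t 14.9 turn [-0.0007  0.0019  0.0034]
[ 0.589  -0.194   0.0435] [-0.0016  0.0399 -0.0566]
[ 0.567  -0.204   0.0435] [-0.0012  0.1832 -0.0835]
[ 0.522  -0.211   0.0435] [-0.0022  0.3749 -0.0587]
```

{"api": "arm_command", "payload": {
  "series": [
    {"dp":[0,0.035,-0.05],"angular":[0,0,0],"gripper":0},
    {"dp":[0,0,0],"angular":[0,0,0],"gripper":0},
    {"dp":[0,0.06,-0.03],"angular":[0,0,0],"gripper":0},
    {"dp":[0,0.06,-0.03],"angular":[0,0,0],"gripper":0},
    {"dp":[0,0.06,-0.025],"angular":[0,0,0],"gripper":0},
    {"dp":[0,0.06,-0.01],"angular":[0,0,0],"gripper":0},
    {"dp":[0,0.06,-0.01],"angular":[0,0,0],"gripper":0},
    {"dp":[0,0.06,-0.01],"angular":[0,0,0],"gripper":0}
  ]
}}

```text
clock: 15.9
position: [0.5441, -0.2087, 0.0435]
ee_rot: [0.503, -0.501, 0.498, 0.498]
contact_force: [0.4, 0.4, 1.6]
width: -0.0003
```

```bash
python3 -c "
from h import *
to((.522,-.211,.0435))"
```

```text
pos [ 544.1 -208.7   43.5] F [0.4 0.4 1.6] t 15.9 turn [-0.0007  0.0014  0.0048]
[ 0.522  -0.211   0.0435] [-0.0014  0.1842 -0.0197]
```

Finish bead 6, then lift and retreat to the right, out of the way (high, clear of hammer and box).

{"api": "arm_command", "payload": {
  "series": [
    {"dp":[0,0.06,-0.006],"angular":[0,0,0],"gripper":0},
    {"dp":[0,0.06,-0.006],"angular":[0,0,0],"gripper":0},
    {"dp":[0,0.05,-0.006],"angular":[0,0,0],"gripper":0},
    {"dp":[0,0,0],"angular":[0,0,0],"gripper":0},
    {"dp":[-0.2,0,0],"angular":[0,0,0],"gripper":0},
    {"dp":[-0.4,0,0],"angular":[0,0,0],"gripper":0},
    {"dp":[-0.4,0.3,-0.2],"angular":[0,0,0],"gripper":0},
    {"dp":[0,0.3,-0.3],"angular":[0,0,0],"gripper":0}
  ]
}}

```text
clock: 16.9
position: [0.4493, -0.27, 0.1633]
ee_rot: [0.5, -0.501, 0.497, 0.501]
contact_force: [0.5, -0.6, -0.7]
width: 0.0
```

{"api": "arm_command", "payload": {
  "series": [
    {"dp":[0,0.25,-0.3],"angular":[0,0,0],"gripper":0},
    {"dp":[0,0.25,-0.3],"angular":[0,0,0],"gripper":0},
    {"dp":[0,0.2,-0.3],"angular":[0,0,0],"gripper":0},
    {"dp":[0,0.1,-0.3],"angular":[0,0,0],"gripper":0},
    {"dp":[0,0,0],"angular":[0,0,0],"gripper":0},
    {"dp":[0,0,0],"angular":[0,0,0],"gripper":0},
    {"dp":[0,0,0],"angular":[0,0,0],"gripper":0},
    {"dp":[0,0,0],"angular":[0,0,0],"gripper":0}
  ]
}}

```text
clock: 17.9
position: [0.3491, -0.4178, 0.1629]
ee_rot: [0.501, -0.5, 0.497, 0.502]
contact_force: [-0.5, 0.4, -0.3]
width: 0.0001
```

```bash
python3 -c "
from h import *
to();heights(8);heights(4,'side')
cv2.imwrite('pics/t9.png',get_image('top')['image'])"
```

```text
pos [ 349.1 -417.8  162.9] F [-0.5  0.4 -0.3] t 17.9 turn [0.0025 0.0029 0.0015]
1 557 tilt 0.012 z0,z1 [43.3 44. ]
2 608 tilt 0.018 z0,z1 [43.3 44.5]
3 998 tilt 0.005 z0,z1 [43.4 44. ]
4 1012 tilt 0.003 z0,z1 [43.6 43.9]
5 588 tilt 0.003 z0,z1 [43.5 43.7]
6 519 tilt -0.007 z0,z1 [43.8 43.4]
1 235 tilt 0.022 z0,z1 [41.7 43.1]
2 312 tilt 0.016 z0,z1 [41.3 42.4]
3 489 tilt -0.015 z0,z1 [42.8 41.2]
4 449 tilt 0.026 z0,z1 [41.7 44.5]
5 276 tilt -0.008 z0,z1 [44.1 43.6]
6 277 tilt -0.001 z0,z1 [43.8 43.8]
```

View pics/t9.png

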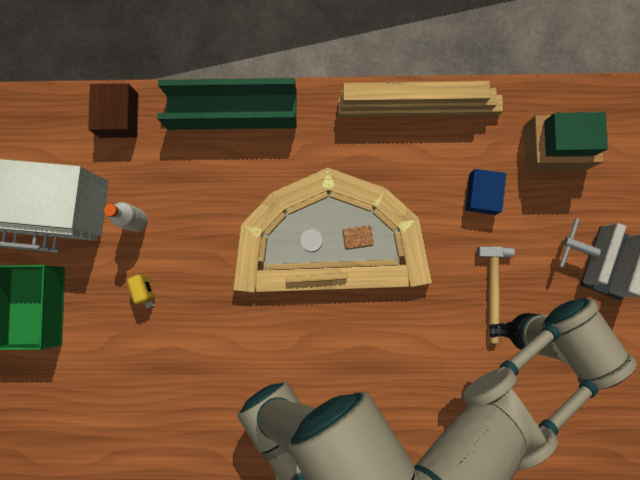

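```bash
python3 -c "
from rig import *
print(sign_off())"
```

```text
the job is handed in; nothing more can be done
None
```

I stroked the six beads home in order with closed fingertips held about 43.5 mm above the bench, lifting off only after beads 1 and 3. The job is handed in at 17.9 s on the clock; no verdict came back.

- **Beads:** the last top-camera depth check put the tilts of beads 1 to 6 at 0.012, 0.018, 0.005, 0.003, 0.003 and -0.007 rad. All are under their limits.
- **One disagreement:** the side camera read bead 4 at 0.026 rad, against its limit of 0.023. It read bead 3, the opposite slope, at -0.015, so I took this as a bias in that camera. The fingertip also ended over bead 4's free end at 43.5 mm, so I did not press it again.
- **Bead 1:** its readings ranged from 0.008 to 0.028 rad across the checks, all under its limit of 0.040.
- **Force and contact:** the wrist readings I took, mostly at the end of each move, never passed about 2 N. The fingertips stayed well above the glass.
- **Bystanders:** in the last picture all of them look to be where they started; I did not measure them. The arm is clear, with the fingertips about 160 mm above the bench.

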